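Close the clips of the damp box in opposite pairs

TASK

The damp box has its lid on, but its four clips stand open: press each clip fully home against the box with the fingertips, in opposite pairs so that the seal seats evenly - first the clip on the long side nearest you, then the one on the far long side, then the left end, then the right end. Press lightly: do not lift the box or shove it out of its place, and do not disturb the things standing around it.

Things in the scene. Friction and masses are not known exactly. Their poses are not given: they have to be found in the camera images.
- damp_box: potter's damp box: clear tub with a teal bowl inside, grey lid shut on its seal (does not come off), four grey clips. Tub 110 mm (its x) by 190 mm (its y), lid 120 by 200, 88 mm tall, about 1.6 kg, loose on rubber feet. Origin: centre of the underside; x points away from the robot, y to the robot's left, turned up to 0.45 rad
- clip_near (a joint): angle of the clip on the long side nearest the robot (the box's -x side), rad: 0 = home, flat against the box; starts swung out by 0.4 to 0.7. Grey flap 60 mm wide, 40 mm long, 3 mm thick, hinged on the lid's edge 62 mm from the box's centre and 80 mm above its underside, in the middle of that side; stiff (about 1 N at its pad), stays where it is left
- clip_near_lip (a point): middle of that clip's thumb pad (a 12 mm high, 5 mm thick ridge along the flap's lower edge, on its outer face), where a fingertip pushes it inward; home, it is 46 mm above the box's underside and 8 mm outside the hinge line
- clip_far (a joint): angle of the clip on the far long side (the box's +x side), rad: 0 = home, flat against the box; starts swung out by 0.4 to 0.7. Grey flap 60 mm wide, 40 mm long, 3 mm thick, hinged on the lid's edge 62 mm from the box's centre and 80 mm above its underside, in the middle of that side; stiff (about 1 N at its pad), stays where it is left
- clip_far_lip (a point): middle of that clip's thumb pad (a 12 mm high, 5 mm thick ridge along the flap's lower edge, on its outer face), where a fingertip pushes it inward; home, it is 46 mm above the box's underside and 8 mm outside the hinge line
- clip_left (a joint): angle of the clip on the left short end (the box's +y side), rad: 0 = home, flat against the box; starts swung out by 0.4 to 0.7. Grey flap 46 mm wide, 40 mm long, 3 mm thick, hinged on the lid's edge 102 mm from the box's centre and 80 mm above its underside, in the middle of that side; stiff (about 1 N at its pad), stays where it is left
- clip_left_lip (a point): middle of that clip's thumb pad (a 12 mm high, 5 mm thick ridge along the flap's lower edge, on its outer face), where a fingertip pushes it inward; home, it is 46 mm above the box's underside and 8 mm outside the hinge line
- clip_right (a joint): angle of the clip on the right short end (the box's -y side), rad: 0 = home, flat against the box; starts swung out by 0.4 to 0.7. Grey flap 46 mm wide, 40 mm long, 3 mm thick, hinged on the lid's edge 102 mm from the box's centre and 80 mm above its underside, in the middle of that side; stiff (about 1 N at its pad), stays where it is left
- clip_right_lip (a point): middle of that clip's thumb pad (a 12 mm high, 5 mm thick ridge along the flap's lower edge, on its outer face), where a fingertip pushes it inward; home, it is 46 mm above the box's underside and 8 mm outside the hinge line
- jar: white screw-lid jar, 50 mm across, 62 mm tall; bystander, loose, origin at the centre of its underside
- bowl: small white bowl, 104 mm across, 47 mm tall; bystander, loose, origin at the centre of its underside
- wood_rib: flat wooden potter's rib, 64 x 100 x 8 mm; bystander, loose, origin at the centre of its underside
- tile_brown: brown glaze test tile, 72 x 45 x 7 mm; bystander, loose, origin at the centre of its underside
- tile_cream: cream glaze test tile, 72 x 45 x 7 mm; bystander, loose, origin at the centre of its underside
- pen: marker pen lying down, 17 x 135 x 16 mm; bystander, loose, origin at the centre of its underside

How it is judged:
By the outcome, as a careful person would: the job done as asked, in the order asked, and still so for the second after the job is handed in, with the robot touching nothing.
It also fails if it takes over 70 s, if anything falls off the work surface, if the arm or the gripper's body presses on something with over 40 N, if the wrist force passes 120 N, or if a joint passes its speed limit or range.

ROBOT

A 6-joint arm with a two-finger parallel gripper is mounted at the origin on a cart in front of the work surface, level with it; the furniture and walls round the work are solid. World frame = base frame: x ahead of the robot, y to its left, z up, the work surface at z = 0. Lengths are in m, angles in rad, forces in N, time in s.
With the tool pointing down it reaches from about 0.325 to 0.9 m from the base axis. Payload 3.5 kg.
Tool frame: the origin (TCP) lies between the finger pads; the fingertips stand 17 mm ahead of it and the grasp point (between the pads) lies 2 mm behind it; z points along the fingers, y is the line along which they close (so a half turn about z gives the same grasp; the last joint's range is limited). The gripper opens to 85 mm and grips with 20 to 120 N. Pads are 22 mm wide; open, the fingers measure 114 mm over their backs; the gripper's body (76 mm by 85 mm) begins 54 mm behind the grasp point. The pads swing forward as they close: fully open they stand 13 mm farther back than shut.
Start: joints at [1.124, 0.276, -0.026, 1.268, 0, 1.467], TCP at [0.211, 0.588, 0.248] pointing down, gripper open.
Joint ranges: [-3.12, 3.12], [-0.85, 1.88], [-1.08, 1.24], [-1.95, 2.15], [-1.57, 1.53], [-3.14, 3.14]. Speed limits (rad/s): [2.57, 2.57, 3.14, 3.14, 3.14, 3.14].

INTERFACE

Orientations are given as a unit quaternion [x, y, z, w].
In Python, from plant import get_obs, vision, ticket gives the robot as it stands.
- The arm moves only by the tool carry_out, never from a script. Its argument "deltas" is a list of rows, each a list of 3 entries, a list of its own where there are three numbers: the opening, from 0 (shut) to 1 (fully open), then the shift along the tool's x, y, z in units of 25 mm (1.0 is 25 mm), then the turn about the tool's z in units of 10 degrees (1.0 is 10 degrees). In form: [[hand, [x, y, z], yaw], ...]. A call has 1 to 20 rows; each row shifts and turns the commanded pose from where the row before left it, along the tool's axes as they then stand; what a row does not reach is not made up. A row lasts 1/8 s, in which the tool goes at most 62.5 mm and 10.7 degrees, less where a joint would pass 70% of its speed; a pose out of reach is approached as far as the arm can. A call is refused whole if a number of a shift passes 1 or a number of a turn 1, either way. A call with a gripper value outside its range is refused whole. The fingers move at their own pace and stop on an object; "grip_force" is the grip in N (left out, the last holds). Time passes only in rows, so rows that do not move let the fingers close. It gives the time, the measured TCP pose, the force, the opening and the grip force at its end, in the units of the state.
- get_obs(): the state, without advancing time (a new reading comes with each control period).
- vision.read_camera(name): name is "scene" or "top" or "wrist"; returns a dict with "img" (400x640x3 uint8, red, green, blue), "fx", "fy", "cx", "cy" (pixels), "R" (3x3) and "t" (3): a world point X has camera coordinates R X + t; the wrist camera has in their place "hand_eye" (4x4, takes a point from camera to tool coordinates, whose origin is the TCP and whose axes are the flange's). Camera axes: x right, y down, z forward; pixel columns grow to the right and rows downward; lengths in m; the calibration is good to about 2 mm. A picture is of the moment at which its call begins: read the wrist's pose just before it. There is no depth.
- ticket.close_job(): hands the job in; it is judged then, once.
The state is a dict: "time": time; "joint_positions": joint angles; "joint_vel": joint speeds; "tau": joint torques, N m; "tool_pos": TCP position; "tool_rot": TCP orientation; "ft_force": force on the tool from outside, world axes, zero at the start; "wrist_torque": the same for the moment, N m; "opening": opening from 0.0 (shut) to 1.0 (fully open); "grasp_force": force on a finger pad.
Only numpy, scipy, OpenCV 4.12 (cv2) and the standard library are available. Lean on these libraries where they do the work, as an engineer would, in place of code of your own. Each camera call takes 0.05 s, during which the arm holds its last target. There are 200 camera calls.

## Working session

There is one attempt and no reset: what is moved stays moved. The work goes in short steps, Python scripts to look and compute and a tool call to move; the robot and the scene stay as the last step left them, time stands still between calls to the robot, and variables do not carry over. Pictures are saved under pics/ and viewed, at most 10 in all, crops included, and the job is handed in when it is done.

Besides the shell and the picture viewer there is one more tool, called after "Call:" as name([rows], argument=value, ...), one row to a line, values as JSON. carry_out: Moves the arm, as the interface text tells. Its arguments: {"type":"object","properties":{"deltas":{"type":"array"},"grip_force":{"type":"number"}},"required":["deltas"]}

```bash
mkdir -p pics; ls; python3 - <<'E'
from plant import get_obs, vision
import cv2, numpy as np
o=get_obs(); print({k:np.round(v,3) for k,v in o.items()})
for n in ("scene","top"):
    c=vision.read_camera(n); cv2.imwrite(f"pics/{n}0.png",c["img"][:,:,::-1])
    print(n,c["fx"],c["cx"],c["cy"],np.round(c["R"],3).tolist(),np.round(c["t"],3), np.round(-np.array(c["R"]).T@c["t"],3))
c=vision.read_camera("wrist");print(np.round(c["hand_eye"],3))
E
```

```text
pics
{'time': np.float64(0.0), 'joint_positions': array([ 1.124,  0.277, -0.028,  1.268,  0.   ,  1.467]), 'joint_vel': array([ 0.001,  0.001,  0.   , -0.001, -0.   ,  0.   ]), 'tau': array([ 1.0000e-03, -4.4551e+01,  2.9521e+01,  1.6000e-02, -0.0000e+00,
       -0.0000e+00]), 'tool_pos': array([0.21 , 0.588, 0.247]), 'tool_rot': array([ 0.171,  0.985, -0.001, -0.   ]), 'ft_force': array([-0.53 ,  0.485,  0.276]), 'wrist_torque': array([0.034, 0.028, 0.024]), 'grasp_force': np.float64(0.0), 'opening': np.float64(0.999)}
scene 419.2758878443306 316.86500666291306 208.44621309594197 [[0.833, -0.553, 0.015], [-0.426, -0.66, -0.619], [0.352, 0.509, -0.785]] [-0.502  0.228  0.935] [ 0.187 -0.604  0.883]
top 367.30845122973545 320.44343277484694 195.7431006517448 [[-0.005, -0.999, 0.035], [-0.984, -0.002, -0.18], [0.18, -0.035, -0.983]] [-0.102  0.557  0.843] [ 0.396 -0.072  0.933]
[[-0.001 -0.955 -0.297  0.075]
 [ 1.    -0.001  0.001 -0.001]
 [-0.001 -0.297  0.955 -0.127]
 [ 0.     0.     0.     1.   ]]
```

View pics/scene0.png

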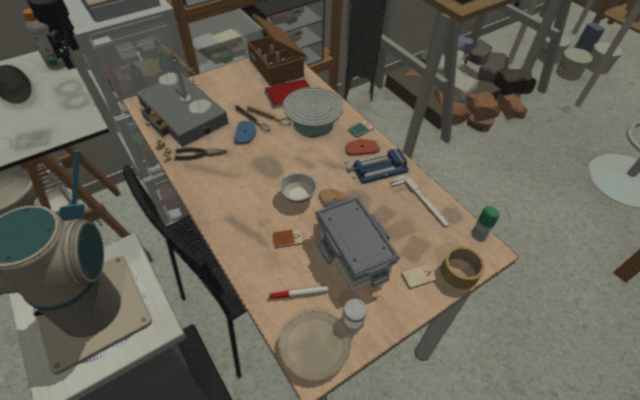

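View pics/top0.png

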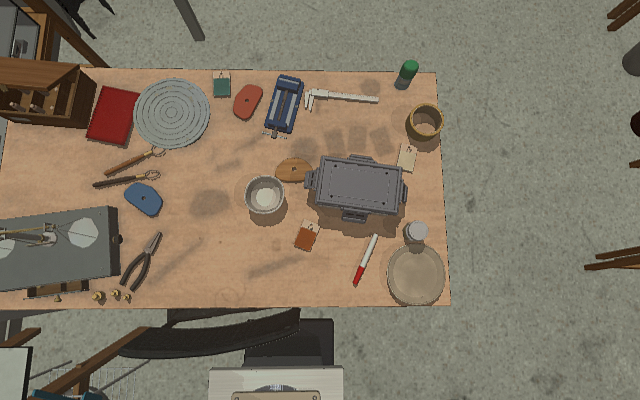

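The scene view shows the grey box at about (356,240). In the top view the lid runs from about (312,155) to (408,215), with the bowl (265,197), rib (293,170), brown tile (307,236), pen (366,260), jar (416,232) and cream tile (407,158) around it. I'll zoom in on the lid next.

```bash
cat > h.py <<'E'
import numpy as np, cv2
from plant import get_obs, vision
from scipy.spatial.transform import Rotation as Ro
def cam(n):
    c=vision.read_camera(n); c["R"]=np.array(c["R"]); c["t"]=np.array(c["t"]); return c
def ray(c,uv,z):
    uv=np.atleast_2d(uv).astype(float)
    d=np.c_[(uv[:,0]-c["cx"])/c["fx"],(uv[:,1]-c["cy"])/c["fy"],np.ones(len(uv))]@c["R"]
    o=-c["R"].T@c["t"]; return o+d*((z-o[2])/d[:,2])[:,None]
def proj(c,X):
    p=np.atleast_2d(X)@c["R"].T+c["t"]; return np.c_[c["fx"]*p[:,0]/p[:,2]+c["cx"],c["fy"]*p[:,1]/p[:,2]+c["cy"]]
E
python3 - <<'E'
from h import *
c=cam("top"); im=c["img"]; hsv=cv2.cvtColor(im,cv2.COLOR_RGB2HSV)
m=((hsv[...,1]<70)&(hsv[...,2]<150)).astype(np.uint8); 
w=np.zeros_like(m); w[140:232,298:418]=1; m*=w
m2=cv2.morphologyEx(m,cv2.MORPH_OPEN,np.ones((25,25)))
k=max(cv2.findContours(m2,0,2)[0],key=cv2.contourArea); r=cv2.minAreaRect(k); print(r)
b=cv2.boxPoints(r); X=ray(c,b,.088); print(np.round(X,4), np.linalg.norm(X-np.roll(X,1,0),axis=1))
a=cv2.resize(im[145:230,298:418],None,fx=6,fy=6,interpolation=cv2.INTER_CUBIC)
cv2.imwrite("pics/topc.png",a[:,:,::-1])
s=cam("scene")["img"][185:300,300:410]
cv2.imwrite("pics/scec.png",cv2.resize(s,None,fx=5,fy=5,interpolation=cv2.INTER_CUBIC)[:,:,::-1])
E
```

```text
((358.5, 185.0), (56.0, 85.0), 90.0)
[[ 0.6443 -0.092   0.088 ]
 [ 0.6454 -0.2964  0.088 ]
 [ 0.5097 -0.2903  0.088 ]
 [ 0.5097 -0.0916  0.088 ]] [0.13456752 0.20441272 0.13584337 0.19870795]
```

View pics/topc.png

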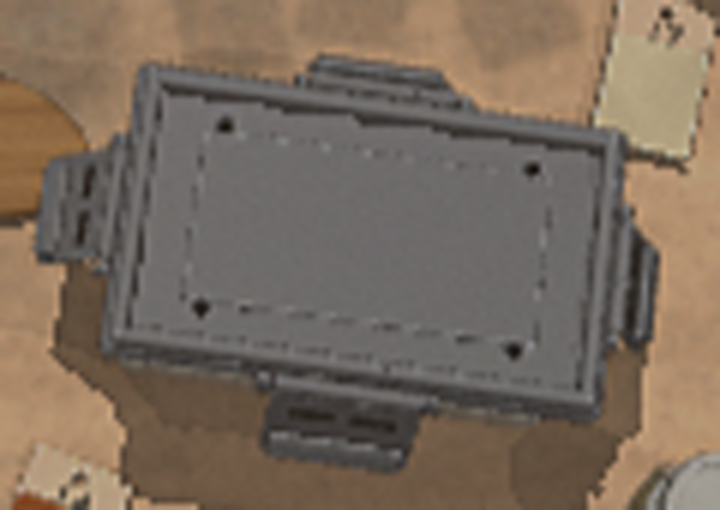

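View pics/scec.png

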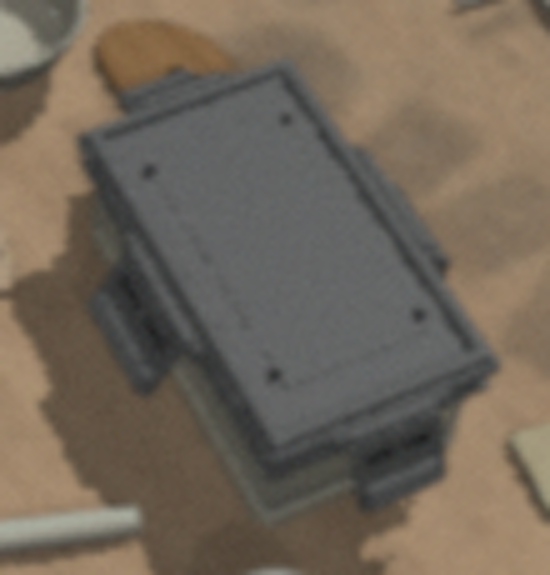

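The top crop shows lid corners at about (145,68), (622,135), (600,412) and (108,348) in crop pixels. All four clips are standing out, and the rib lies under the left clip. The scene crop shows the same lid with corners at (85,135), (288,62), (495,360) and (278,450). I'll cast rays from both views.

```bash
python3 - <<'E'
from h import *
t=cam("top"); s=cam("scene")
# order FL,FR,NR,NL
pt=(np.array([[145,68],[622,135],[600,412],[108,348]])+.5)/6+[298,145]-.5
ps=(np.array([[288,62],[495,360],[278,450],[85,135]])+.5)/5+[300,185]-.5
for c,p in((t,pt),(s,ps)):
    X=ray(c,p,.088); print(np.round(X[:,:2],4).tolist(),np.round(np.linalg.norm(X-np.roll(X,1,0),axis=1),4),"ctr",X.mean(0).round(4))
    e=(X[0]+X[3]-X[1]-X[2]); f=X[0]+X[1]-X[2]-X[3]
    print("yaw from y",np.arctan2(-e[0],e[1]),"from x",np.arctan2(f[1],f[0]))
for n,p,z in(("jar",(417,229),.062),("penR",(358,283),.01),("penW",(376,236),.01),("brown",(307,236),.007),("cream",(407,158),.007),("rib",(293,170),.008),("bowl",(265,195),.047)):
    print(n,ray(t,[p],z)[0].round(3))
E
```

```text
[[0.647, -0.1057], [0.6204, -0.2959], [0.5091, -0.2822], [0.5342, -0.0907]] [0.1139 0.192  0.1121 0.1932] ctr [ 0.5777 -0.1936  0.088 ]
yaw from y -0.13461276176523157 from x -0.1269438836811419
[[0.6466, -0.1122], [0.6201, -0.3002], [0.512, -0.2839], [0.537, -0.0958]] [0.1108 0.1899 0.1094 0.1897] ctr [ 0.5789 -0.198   0.088 ]
yaw from y -0.1359671829851158 from x -0.1494587878625636
jar [ 0.475 -0.334  0.062]
penR [ 0.347 -0.196  0.01 ]
penW [ 0.462 -0.244  0.01 ]
brown [ 0.462 -0.071  0.007]
cream [ 0.667 -0.334  0.007]
rib [ 0.633 -0.034  0.008]
bowl [0.559 0.032 0.047]
```

```bash
cat >> h.py <<'E'
C=np.array([.578,-.196]); YAW=-.137
def go(bx,by,z,az):  # az: tool-x azimuth in box frame (deg); prints tool-frame shift/turn in units
    o=get_obs(); R=Ro.from_quat(o["tool_rot"]).as_matrix(); p=np.array(o["tool_pos"])
    c,s=np.cos(YAW),np.sin(YAW); T=np.r_[C+[c*bx-s*by,s*bx+c*by],z]
    cur=np.degrees(np.arctan2(R[1,0],R[0,0])); w=(az+np.degrees(YAW)-cur+180)%360-180
    tilt=np.degrees(np.arccos(-R[2,2])); a=np.radians(az)+YAW
    N=np.array([[np.cos(a),np.sin(a),0],[np.sin(a),-np.cos(a),0],[0,0,-1]])
    print("target",T.round(4),"turn",round(-w/10,3),"tilt",round(tilt,2),"shift now-axes",(R.T@(T-p)/.025).round(3),"after-turn axes",(N.T@(T-p)/.025).round(3))
E
python3 -c "
from h import *
go(-.125,0,.247,180)"
```

```text
target [ 0.4542 -0.1789  0.247 ] turn -1.185 tilt 0.03 shift now-axes [-19.517 -25.607   0.054] after-turn axes [-13.842 -29.07    0.042]
```

Call:
carry_out([
  [0, [0, 0, 0], -0.6],
  [0, [0, 0, 0], -0.585],
  [0, [-0.48, -1, 0], 0],
  [0, [-0.48, -1, 0], 0],
  [0, [-0.48, -1, 0], 0],
  [0, [-0.48, -1, 0], 0],
  [0, [-0.48, -1, 0], 0],
  [0, [-0.48, -1, 0], 0],
  [0, [-0.48, -1, 0], 0],
  [0, [-0.48, -1, 0], 0],
  [0, [-0.48, -1, 0], 0],
  [0, [-0.48, -1, 0], 0],
  [0, [-0.48, -1, 0], 0],
  [0, [-0.48, -1, 0], 0],
  [0, [-0.48, -1, 0], 0],
  [0, [-0.48, -1, 0], 0],
  [0, [-0.48, -1, 0], 0],
  [0, [-0.48, -1, 0], 0],
  [0, [-0.48, -1, 0], 0],
  [0, [-0.48, -1, 0], 0],
], grip_force=20)

```text
time: 2.85
tool_pos: [0.3634, 0.1123, 0.2485]
tool_rot: [0.068, 0.998, 0.0, 0.0]
ft_force: [-0.2, 0.3, -0.1]
opening: 0.001
grasp_force: 0.0
```

Call:
carry_out([
  [0, [-0.48, -1, 0], 0],
  [0, [-0.48, -1, 0], 0],
  [0, [-0.48, -1, 0], 0],
  [0, [-0.48, -1, 0], 0],
  [0, [-0.48, -1, 0], 0],
  [0, [-0.48, -1, 0], 0],
  [0, [-0.48, -1, 0], 0],
  [0, [-0.48, -1, 0], 0],
  [0, [-0.48, -1, 0], 0],
  [0, [-0.48, -1, 0], 0],
  [0, [-0.48, -1, 0], 0],
  [0, [0, 0, 0], 0],
])

```text
time: 4.35
tool_pos: [0.457, -0.1787, 0.2484]
tool_rot: [0.069, 0.998, -0.0, 0.0]
ft_force: [0.5, -0.6, -0.6]
opening: 0.0
grasp_force: 0.0
```

```bash
python3 -c "
from h import *
go(-.125,0,.051,180); o=get_obs(); print(o['time'],o['ft_force'],o['opening'])
c=cam('scene');cv2.imwrite('pics/s1.png',cv2.resize(c['img'][120:320,220:460],None,fx=3,fy=3)[:,:,::-1])"
```

```text
target [ 0.4542 -0.1789  0.051 ] turn -0.012 tilt 0.04 shift now-axes [ 0.115 -0.02   7.897] after-turn axes [ 0.11  -0.023  7.897]
4.35 [ 0.45961194 -0.6228548  -0.63029486] 0.00048357076863665786
```

Call:
carry_out([
  [0, [0.12, 0, 0.9], 0],
  [0, [0, 0, 1], 0],
  [0, [0, 0, 1], 0],
  [0, [0, 0, 1], 0],
  [0, [0, 0, 1], 0],
  [0, [0, 0, 1], 0],
  [0, [0, 0, 1], 0],
  [0, [0, 0, 0.6], 0],
  [0, [0, 0, 0.4], 0],
  [0, [0, 0, 0], 0],
])

```text
time: 5.65
tool_pos: [0.4532, -0.1765, 0.0505]
tool_rot: [0.068, 0.998, 0.0, -0.0]
ft_force: [-0.2, 0.4, 1.4]
opening: 0.003
grasp_force: 0.0
```

```bash
python3 -c "
from h import *
go(-.125,0,.051,180); go(-.081,0,.051,180)
c=cam('scene');cv2.imwrite('pics/s2.png',cv2.resize(c['img'][150:310,250:450],None,fx=4,fy=3.75)[:,:,::-1])"
```

```text
target [ 0.4542 -0.1789  0.051 ] turn 0.002 tilt 0.05 shift now-axes [-0.053 -0.09  -0.018] after-turn axes [-0.053 -0.09  -0.018]
target [ 0.4978 -0.1849  0.051 ] turn 0.002 tilt 0.05 shift now-axes [-1.813 -0.091 -0.02 ] after-turn axes [-1.813 -0.09  -0.018]
```

View pics/s2.png

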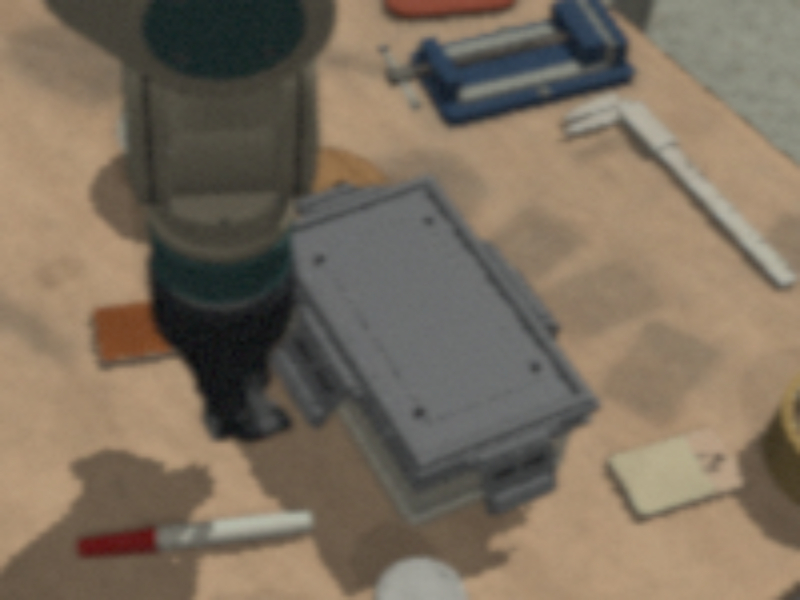

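The closed fingertips are at (245,425), just short of the near clip at (310,385), and nothing else is touched. I'll press in small steps and watch the force.

Call:
carry_out([
  [0, [-0.3, -0.09, 0], 0],
  [0, [-0.3, 0, 0], 0],
  [0, [-0.2, 0, 0], 0],
  [0, [-0.2, 0, 0], 0],
  [0, [-0.2, 0, 0], 0],
  [0, [-0.1, 0, 0], 0],
  [0, [-0.1, 0, 0], 0],
  [0, [0, 0, 0], 0],
])

```text
time: 6.7
tool_pos: [0.4877, -0.1837, 0.0506]
tool_rot: [0.068, 0.998, 0.0, -0.0]
ft_force: [-1.5, 0.9, -0.9]
opening: -0.003
grasp_force: 0.8
```

Call:
carry_out([
  [0, [-0.1, 0, 0], 0],
  [0, [-0.1, 0, 0], 0],
  [0, [0, 0, 0], 0],
])

```text
time: 7.08
tool_pos: [0.4936, -0.1849, 0.0512]
tool_rot: [0.068, 0.998, -0.0, 0.001]
ft_force: [-1.0, -0.6, -0.1]
opening: 0.002
grasp_force: 0.3
```

```bash
python3 -c "
from h import *
go(-.081,0,.051,180)
c=cam('scene');cv2.imwrite('pics/s3.png',cv2.resize(c['img'][190:290,290:420],None,fx=6,fy=6,interpolation=2)[:,:,::-1])"
```

```text
target [ 0.4978 -0.1849  0.051 ] turn 0.001 tilt 0.09 shift now-axes [-0.164  0.02   0.007] after-turn axes [-0.164  0.02   0.007]
```

Clip drag is about 1 N. I'll keep going in 1 mm steps until the force rises at the stop.

Call:
carry_out([
  [0, [-0.06, 0, 0], 0],
  [0, [-0.06, 0, 0], 0],
  [0, [0, 0, 0], 0],
])

```text
time: 7.5
tool_pos: [0.496, -0.1851, 0.0508]
tool_rot: [0.068, 0.998, -0.0, 0.0]
ft_force: [-1.3, -0.5, -0.1]
opening: -0.0
grasp_force: 0.4
```

Call:
carry_out([
  [0, [-0.04, 0, 0], 0],
  [0, [-0.04, 0, 0], 0],
  [0, [0, 0, 0], 0],
])

```text
time: 7.88
tool_pos: [0.4979, -0.1853, 0.0508]
tool_rot: [0.068, 0.998, 0.0, 0.0]
ft_force: [-1.6, -0.1, -0.3]
opening: -0.0
grasp_force: 0.4
```

Call:
carry_out([
  [0, [-0.04, 0, 0], 0],
  [0, [0, 0, 0], 0],
])

```text
time: 8.12
tool_pos: [0.4988, -0.1854, 0.0508]
tool_rot: [0.068, 0.998, 0.0, 0.0]
ft_force: [-0.8, -0.1, -1.0]
opening: -0.004
grasp_force: 0.4
```

Call:
carry_out([
  [0, [-0.04, 0, 0], 0],
  [0, [0, 0, 0], 0],
])

```text
time: 8.38
tool_pos: [0.4997, -0.1856, 0.0508]
tool_rot: [0.068, 0.998, 0.0, -0.0]
ft_force: [-1.5, -0.3, -0.6]
opening: 0.003
grasp_force: 0.6
```

```bash
python3 -c "
from h import *
go(-.081,0,.051,180); o=get_obs(); print(o['ft_force'],o['wrist_torque'])
c=cam('scene');cv2.imwrite('pics/s4.png',cv2.resize(c['img'][190:290,290:420],None,fx=6,fy=6,interpolation=2)[:,:,::-1])"
```

```text
target [ 0.4978 -0.1849  0.051 ] turn -0.0 tilt 0.0 shift now-axes [ 0.08   0.014 -0.008] after-turn axes [ 0.08   0.014 -0.008]
[-1.5091843  -0.30765611 -0.57387738] [0.07242618 0.26737663 0.02168872]
```

View pics/s4.png

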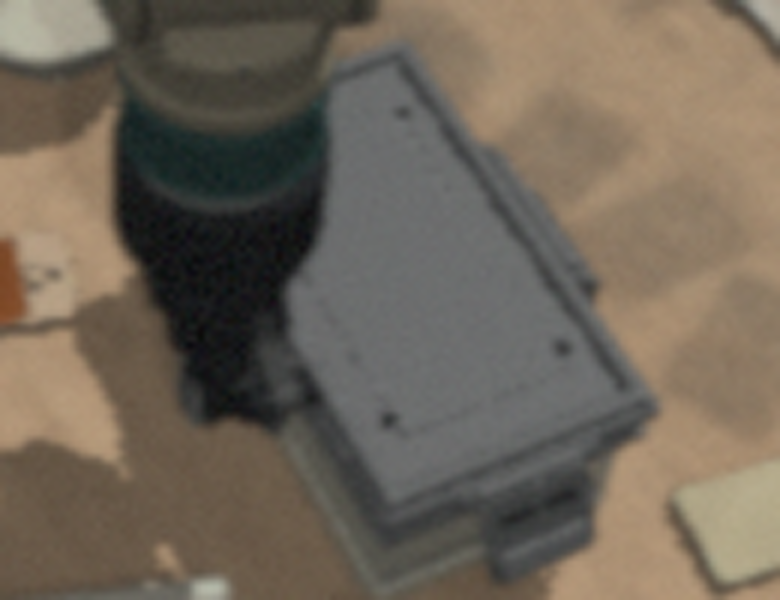

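The near clip is almost flat behind the fingers at (290,400). The far-right lid corner is at full-frame (399,257), as before, so the box hasn't moved. I'll carry on to the stop.

Call:
carry_out([
  [0, [-0.04, 0, 0], 0],
  [0, [0, 0, 0], 0],
])

```text
time: 8.68
tool_pos: [0.4999, -0.1855, 0.0507]
tool_rot: [0.068, 0.998, 0.0, -0.001]
ft_force: [-3.9, 0.5, 0.9]
opening: 0.003
grasp_force: 1.8
```

Call:
carry_out([
  [0, [-0.04, 0, 0], 0],
  [0, [0, 0, 0], 0],
])

```text
time: 8.93
tool_pos: [0.5002, -0.1855, 0.0506]
tool_rot: [0.069, 0.998, 0.0, -0.002]
ft_force: [-5.8, 1.0, 3.5]
opening: 0.001
grasp_force: 3.0
```

Near clip home: the force jumped to 5.8 N at the stop. I'll back off, rise, and cross over to the far side.

Call:
carry_out([
  [0, [0.5, 0, 0], 0],
  [0, [0.7, 0, 0], 0],
  [0, [0.7, 0, 0], 0],
  [0, [0, 0, -1], 0],
  [0, [0, 0, -1], 0],
  [0, [0, 0, -1], 0],
  [0, [0, 0, -1], 0],
  [0, [-0.4, 0, -0.4], 0],
  [0, [-1, 0, 0], 0],
  [0, [-1, 0, 0], 0],
  [0, [-1, 0, 0], 0],
  [0, [-1, 0, 0], 0],
  [0, [-1, 0, 0], 0],
  [0, [-1, 0, 0], 0],
  [0, [-1, 0, 0], 0],
  [0, [-1, 0, 0], 0],
  [0, [-1, 0, 0], 0],
  [0, [-0.8, 0, 0], 0],
  [0, [0, 0, 0], 0],
])

```text
time: 11.3
tool_pos: [0.708, -0.2142, 0.1593]
tool_rot: [0.068, 0.998, 0.0, -0.0]
ft_force: [-0.3, 0.1, -0.4]
opening: -0.001
grasp_force: 0.0
```

```bash
python3 -c "
from h import *
go(.13,0,.051,180);print(get_obs()['ft_force'])"
```

```text
target [ 0.7068 -0.2138  0.051 ] turn 0.002 tilt 0.03 shift now-axes [0.05  0.009 4.333] after-turn axes [0.052 0.011 4.333]
[-0.33705446  0.12744811 -0.38497086]
```

Call:
carry_out([
  [0, [0.05, 0, 1], 0],
  [0, [0, 0, 1], 0],
  [0, [0, 0, 1], 0],
  [0, [0, 0, 0.9], 0],
  [0, [0, 0, 0.43], 0],
  [0, [0, 0, 0], 0],
])

```text
time: 12.05
tool_pos: [0.7047, -0.2136, 0.0514]
tool_rot: [0.069, 0.998, 0.0, -0.001]
ft_force: [0.1, -0.4, -1.2]
opening: -0.002
grasp_force: 0.0
```

Call:
carry_out([
  [0, [0.3, 0, 0], 0],
  [0, [0.3, 0, 0], 0],
  [0, [0.2, 0, 0], 0],
  [0, [0.2, 0, 0], 0],
  [0, [0.2, 0, 0], 0],
  [0, [0.2, 0, 0], 0],
  [0, [0.1, 0, 0], 0],
  [0, [0, 0, 0], 0],
])

```text
time: 13.05
tool_pos: [0.6687, -0.2089, 0.0526]
tool_rot: [0.068, 0.998, -0.0, -0.0]
ft_force: [0.3, 0.1, 0.6]
opening: 0.001
grasp_force: 0.3
```

```bash
python3 -c "
from h import *
go(.081,0,.051,180);print(get_obs()['ft_force'])"
```

```text
target [ 0.6582 -0.2071  0.051 ] turn -0.0 tilt 0.01 shift now-axes [0.424 0.014 0.062] after-turn axes [0.424 0.014 0.062]
[0.26088199 0.12429171 0.64526793]
```

Call:
carry_out([
  [0, [0.08, 0, 0], 0],
  [0, [0.08, 0, 0], 0],
  [0, [0, 0, 0], 0],
])

```text
time: 13.42
tool_pos: [0.6646, -0.2083, 0.0525]
tool_rot: [0.068, 0.998, 0.0, -0.0]
ft_force: [0.6, 0.7, -0.7]
opening: 0.001
grasp_force: 0.3
```

Call:
carry_out([
  [0, [0.05, 0, 0], 0],
  [0, [0.05, 0, 0], 0],
  [0, [0, 0, 0], 0],
])

```text
time: 13.8
tool_pos: [0.6622, -0.208, 0.0525]
tool_rot: [0.068, 0.998, 0.0, -0.0]
ft_force: [1.1, -0.7, -0.6]
opening: 0.001
grasp_force: 0.4
```

Call:
carry_out([
  [0, [0.04, 0, 0], 0],
  [0, [0, 0, 0], 0],
])

```text
time: 14.05
tool_pos: [0.6613, -0.2078, 0.0526]
tool_rot: [0.068, 0.998, 0.0, -0.0]
ft_force: [0.5, -0.4, 0.1]
opening: -0.0
grasp_force: 0.4
```

Call:
carry_out([
  [0, [0.04, 0, 0], 0],
  [0, [0, 0, 0], 0],
])

```text
time: 14.3
tool_pos: [0.6603, -0.2077, 0.0525]
tool_rot: [0.068, 0.998, 0.0, -0.0]
ft_force: [0.6, -0.0, -0.7]
opening: 0.001
grasp_force: 0.4
```

Call:
carry_out([
  [0, [0.04, 0, 0], 0],
  [0, [0, 0, 0], 0],
])

```text
time: 14.55
tool_pos: [0.66, -0.2077, 0.0527]
tool_rot: [0.068, 0.998, -0.0, 0.001]
ft_force: [2.2, 0.7, -1.3]
opening: -0.001
grasp_force: 1.4
```

Call:
carry_out([
  [0, [0.05, 0, 0], 0],
  [0, [0, 0, 0], 0],
])

```text
time: 14.8
tool_pos: [0.6597, -0.2076, 0.0528]
tool_rot: [0.068, 0.998, -0.0, 0.002]
ft_force: [5.3, -0.3, -3.2]
opening: 0.001
grasp_force: 2.7
```

Call:
carry_out([
  [0, [-0.5, 0, 0], 0],
  [0, [-0.7, 0, 0], 0],
  [0, [-0.7, 0, 0], 0],
  [0, [0, 0, -1], 0],
  [0, [0, 0, -1], 0],
  [0, [0, 0, -1], 0],
  [0, [0, 0, -1], 0],
  [0, [0, 0, -0.4], 0],
  [0, [0, 0, 0], 0],
])

```text
time: 15.92
tool_pos: [0.7056, -0.214, 0.1631]
tool_rot: [0.068, 0.998, -0.0, 0.0]
ft_force: [0.6, -0.6, 0.3]
opening: -0.002
grasp_force: 0.0
```

```bash
python3 -c "
from h import *
go(.002,.166,.16,90);go(.002,.166,.16,-90);print(get_obs()['ft_force'],get_obs()['joint_positions'])"
```

```text
target [ 0.6027 -0.0318  0.16  ] turn 9.0 tilt 0.04 shift now-axes [5.073 6.657 0.12 ] after-turn axes [ 6.657 -5.073  0.126]
target [ 0.6027 -0.0318  0.16  ] turn -9.0 tilt 0.04 shift now-axes [5.073 6.657 0.12 ] after-turn axes [-6.657  5.073  0.126]
[ 0.64236648 -0.60072549  0.32083333] [-3.82034406e-01  5.20787380e-01  1.46665137e-01  1.19596152e+00
 -1.99660393e-04 -2.45041278e-01]
```

Far clip home: 5.3 N, and the stop spacing of 162 mm matches 2×81. Next, turn 90° for the ends.

Call:
carry_out([
  [0, [0, 0, 0], 1],
  [0, [0, 0, 0], 1],
  [0, [0, 0, 0], 1],
  [0, [0, 0, 0], 1],
  [0, [0, 0, 0], 1],
  [0, [0, 0, 0], 1],
  [0, [0, 0, 0], 1],
  [0, [0, 0, 0], 1],
  [0, [0, 0, 0], 1],
  [0, [1, -0.8, 0], 0],
  [0, [1, -0.8, 0], 0],
  [0, [1, -0.8, 0], 0],
  [0, [1, -0.8, 0], 0],
  [0, [1, -0.8, 0], 0],
  [0, [1, -0.8, 0], 0],
  [0, [0.3, 0, 0], 0],
  [0, [0, 0, 0], 0],
])

```text
time: 18.05
tool_pos: [0.6079, -0.0413, 0.1618]
tool_rot: [0.754, 0.657, -0.0, -0.0]
ft_force: [0.1, -0.9, 0.2]
opening: 0.001
grasp_force: 0.0
```

```bash
python3 -c "
from h import *
go(.008,.157,.052,90);print(get_obs()['ft_force'])
c=cam('top'); hsv=cv2.cvtColor(c['img'],cv2.COLOR_RGB2HSV); a=cv2.resize(c['img'][130:240,230:430],None,fx=4,fy=4,interpolation=2); cv2.imwrite('pics/t5.png',a[:,:,::-1])"
```

```text
target [ 0.6074 -0.0416  0.052 ] turn 0.005 tilt 0.05 shift now-axes [-0.013 -0.015  4.39 ] after-turn axes [-0.015 -0.019  4.39 ]
[ 0.14282514 -0.89709765  0.16362922]
```

View pics/t5.png

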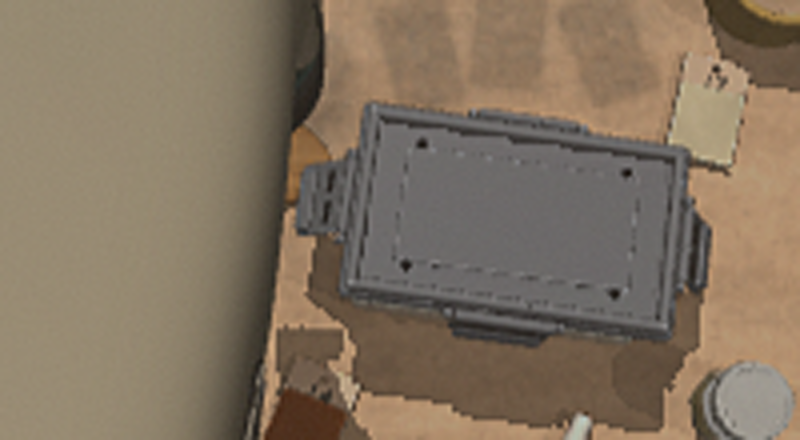

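Both long-side clips now lie flat, at (525,120) and (500,325). The left clip is still out at (320,200), with its outer edge about 131 mm from centre, and the box is in place. My standoff of 157 mm clears it, so I'll descend.

Call:
carry_out([
  [0, [0, 0, 1], 0],
  [0, [0, 0, 1], 0],
  [0, [0, 0, 1], 0],
  [0, [0, 0, 0.9], 0],
  [0, [0, 0, 0.49], 0],
  [0, [0, 0, 0], 0],
])

```text
time: 18.85
tool_pos: [0.6074, -0.042, 0.0517]
tool_rot: [0.754, 0.657, -0.001, -0.001]
ft_force: [0.8, -0.3, -0.3]
opening: 0.003
grasp_force: 0.0
```

Call:
carry_out([
  [0, [-0.3, 0.1, 0], 0],
  [0, [-0.3, 0.1, 0], 0],
  [0, [-0.2, 0, 0], 0],
  [0, [-0.2, 0, 0], 0],
  [0, [-0.1, 0, 0], 0],
  [0, [0, 0, 0], 0],
])

```text
time: 19.6
tool_pos: [0.6094, -0.0702, 0.0533]
tool_rot: [0.754, 0.657, -0.0, 0.001]
ft_force: [-0.8, 0.4, -0.1]
opening: -0.002
grasp_force: 0.1
```

```bash
python3 -c "
from h import *
go(.003,.121,.051,90);print(get_obs()['ft_force'])"
```

```text
target [ 0.5975 -0.0765  0.051 ] turn -0.004 tilt 0.07 shift now-axes [-0.316 -0.435  0.091] after-turn axes [-0.316 -0.435  0.091]
[-0.76160549  0.40717343 -0.06438409]
```

Call:
carry_out([
  [0, [0.4, 0, 0], 0],
  [0, [0, -0.4, 0.05], 0],
  [0, [-0.2, 0, 0], 0],
  [0, [-0.2, 0, 0], 0],
  [0, [-0.08, 0, 0], 0],
  [0, [-0.06, 0, 0], 0],
  [0, [0, 0, 0], 0],
])

```text
time: 20.48
tool_pos: [0.5987, -0.0717, 0.0515]
tool_rot: [0.754, 0.657, -0.0, -0.0]
ft_force: [-0.4, 0.2, -0.6]
opening: -0.001
grasp_force: 0.3
```

Call:
carry_out([
  [0, [-0.05, 0, 0], 0],
  [0, [-0.05, 0, 0], 0],
  [0, [0, 0, 0], 0],
])

```text
time: 20.85
tool_pos: [0.5984, -0.0741, 0.0516]
tool_rot: [0.754, 0.657, -0.0, 0.0]
ft_force: [0.2, 1.2, -1.3]
opening: 0.0
grasp_force: 0.4
```

```bash
python3 -c "
from h import *
go(.003,.121,.051,90);print(get_obs()['ft_force'])"
```

```text
target [ 0.5975 -0.0765  0.051 ] turn -0.0 tilt 0.01 shift now-axes [-0.103 -0.022  0.024] after-turn axes [-0.103 -0.022  0.024]
[ 0.20407483  1.15702686 -1.2803173 ]
```

Call:
carry_out([
  [0, [-0.04, 0, 0], 0],
  [0, [-0.04, 0, 0], 0],
  [0, [0, 0, 0], 0],
])

```text
time: 21.22
tool_pos: [0.5981, -0.0761, 0.0516]
tool_rot: [0.754, 0.657, -0.0, 0.0]
ft_force: [-0.1, 0.4, -0.1]
opening: 0.005
grasp_force: 0.4
```

Call:
carry_out([
  [0, [-0.04, 0, 0], 0],
  [0, [0, 0, 0], 0],
])

```text
time: 21.48
tool_pos: [0.598, -0.0771, 0.0516]
tool_rot: [0.754, 0.657, -0.0, 0.0]
ft_force: [-0.3, 0.5, -0.7]
opening: -0.002
grasp_force: 0.4
```

Call:
carry_out([
  [0, [-0.04, 0, 0], 0],
  [0, [0, 0, 0], 0],
])

```text
time: 21.72
tool_pos: [0.5978, -0.0774, 0.0515]
tool_rot: [0.754, 0.657, 0.0, -0.0]
ft_force: [1.2, 3.1, -0.8]
opening: -0.004
grasp_force: 1.6
```

Call:
carry_out([
  [0, [-0.05, 0, 0], 0],
  [0, [0, 0, 0], 0],
])

```text
time: 21.98
tool_pos: [0.5978, -0.0777, 0.0515]
tool_rot: [0.754, 0.657, 0.001, -0.001]
ft_force: [1.0, 6.4, -0.1]
opening: -0.003
grasp_force: 3.1
```

Call:
carry_out([
  [0, [0.4, 0, 0], 0],
  [0, [0.5, 0, 0], 0],
  [0, [0.5, 0, 0], 0],
  [0, [0, 0, -1], 0],
  [0, [0, 0, -1], 0],
  [0, [0, 0, -1], 0],
  [0, [0, 0, -1], 0],
  [0, [0, 0, -0.4], 0],
  [0, [-1, 0, 0], 0],
  [0, [-1, 0, 0], 0],
  [0, [-1, 0, 0], 0],
  [0, [-1, 0, 0], 0],
  [0, [-1, 0, 0], 0],
  [0, [-1, 0, 0], 0],
  [0, [-1, 0, 0], 0],
  [0, [-1, 0, 0], 0],
  [0, [-1, 0, 0], 0],
  [0, [-1, 0, 0], 0],
  [0, [-1, 0, 0], 0],
  [0, [-1, 0, 0], 0],
])

```text
time: 24.48
tool_pos: [0.5612, -0.3433, 0.1615]
tool_rot: [0.754, 0.657, -0.0, -0.0]
ft_force: [0.7, -0.6, 0.2]
opening: -0.0
grasp_force: 0.0
```

Call:
carry_out([
  [0, [-0.5, 0, 0], 0],
  [0, [0, 0, 0], 0],
])

```text
time: 24.72
tool_pos: [0.5596, -0.3551, 0.1615]
tool_rot: [0.754, 0.657, 0.0, -0.0]
ft_force: [0.6, 0.3, -0.6]
opening: -0.002
grasp_force: 0.0
```

```bash
python3 -c "
from h import *
go(.002,-.16,.051,90);print(get_obs()['ft_force'])
c=cam('top'); a=cv2.resize(c['img'][130:240,230:430],None,fx=4,fy=4,interpolation=2); cv2.imwrite('pics/t6.png',a[:,:,::-1])"
```

```text
target [ 0.5581 -0.3548  0.051 ] turn -0.007 tilt 0.02 shift now-axes [ 2.000e-03 -6.000e-02  4.419e+00] after-turn axes [ 4.000e-03 -5.900e-02  4.419e+00]
[ 0.55294941  0.31676539 -0.59306211]
```

Call:
carry_out([
  [0, [0, -0.06, 1], 0],
  [0, [0, 0, 1], 0],
  [0, [0, 0, 1], 0],
  [0, [0, 0, 0.9], 0],
  [0, [0, 0, 0.5], 0],
  [0, [0, 0, 0], 0],
])

```text
time: 25.52
tool_pos: [0.5577, -0.3527, 0.0507]
tool_rot: [0.754, 0.657, -0.0, -0.001]
ft_force: [0.2, -0.2, 0.2]
opening: -0.0
grasp_force: 0.0
```

Call:
carry_out([
  [0, [0.3, 0, 0], 0],
  [0, [0.3, 0, 0], 0],
  [0, [0.2, 0, 0], 0],
  [0, [0.2, 0, 0], 0],
  [0, [0.1, 0, 0], 0],
  [0, [0.1, 0, 0], 0],
  [0, [0, 0, 0], 0],
])

```text
time: 26.4
tool_pos: [0.5623, -0.3239, 0.0515]
tool_rot: [0.754, 0.657, 0.0, -0.0]
ft_force: [-0.2, -0.4, 0.2]
opening: -0.0
grasp_force: 0.3
```

```bash
python3 -c "
from h import *
go(.002,-.122,.051,90);print(get_obs()['ft_force'])"
```

```text
target [ 0.5633 -0.3171  0.051 ] turn 0.001 tilt 0.03 shift now-axes [0.273 0.002 0.019] after-turn axes [0.273 0.002 0.019]
[-0.17684426 -0.44035357  0.19922332]
```

Call:
carry_out([
  [0, [0.08, 0, 0], 0],
  [0, [0.08, 0, 0], 0],
  [0, [0, 0, 0], 0],
])

```text
time: 26.78
tool_pos: [0.5629, -0.3199, 0.0515]
tool_rot: [0.754, 0.657, 0.0, -0.0]
ft_force: [-0.4, -0.1, -0.1]
opening: 0.002
grasp_force: 0.3
```

Call:
carry_out([
  [0, [0.04, 0, 0], 0],
  [0, [0.04, 0, 0], 0],
  [0, [0, 0, 0], 0],
])

```text
time: 27.15
tool_pos: [0.5632, -0.3181, 0.0516]
tool_rot: [0.754, 0.657, 0.0, -0.0]
ft_force: [-0.8, -0.7, -0.8]
opening: 0.0
grasp_force: 0.4
```

Call:
carry_out([
  [0, [0.04, 0, 0], 0],
  [0, [0, 0, 0], 0],
])

```text
time: 27.4
tool_pos: [0.5633, -0.3171, 0.0516]
tool_rot: [0.754, 0.657, 0.0, -0.0]
ft_force: [-0.4, -0.3, -0.6]
opening: 0.0
grasp_force: 0.4
```

Call:
carry_out([
  [0, [0.04, 0, 0], 0],
  [0, [0, 0, 0], 0],
])

```text
time: 27.65
tool_pos: [0.5634, -0.3166, 0.0516]
tool_rot: [0.754, 0.657, -0.0, 0.0]
ft_force: [-0.5, -2.3, -0.5]
opening: 0.002
grasp_force: 1.2
```

Call:
carry_out([
  [0, [0.04, 0, 0], 0],
  [0, [0, 0, 0], 0],
])

```text
time: 27.9
tool_pos: [0.5635, -0.3164, 0.0516]
tool_rot: [0.754, 0.657, -0.001, 0.001]
ft_force: [-0.5, -5.2, -1.7]
opening: 0.001
grasp_force: 2.5
```

All four stops are reached; the end span of 241 mm matches 242. I'll retract and check.

Call:
carry_out([
  [0, [-0.4, 0, 0], 0],
  [0, [-0.5, 0, 0], 0],
  [0, [-0.5, 0, 0], 0],
  [0, [0, 0, -1], 0],
  [0, [0, 0, -1], 0],
  [0, [0, 0, -1], 0],
  [0, [0, 0, -1], 0],
  [0, [0, 0, -1], 0],
  [0, [-1, 0, -0.5], 0],
  [0, [-1, 0, 0], 0],
  [0, [-1, 0, 0], 0],
  [0, [-1, 0, 0], 0],
  [0, [-1, 0, 0], 0],
  [0, [0, 0, 0], 0],
  [0, [0, 0, 0], 0],
])

```text
time: 29.78
tool_pos: [0.5415, -0.4737, 0.1886]
tool_rot: [0.754, 0.657, 0.0, -0.001]
ft_force: [0.5, -0.1, -0.7]
opening: -0.002
grasp_force: 0.0
```

```bash
python3 -c "
from h import *
a=cam('top')['img'][140:240,240:430]; b=cam('scene')['img'][185:285,290:410]
z=np.hstack([cv2.resize(a,(570,300),interpolation=2)]); w=cv2.resize(b,(360,300),interpolation=2)
o=np.zeros((600,570,3),np.uint8);o[:300]=z;o[300:,:360]=w
cv2.imwrite('pics/f.png',o[:,:,::-1])"
```

```text
(no output)
```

View pics/f.png

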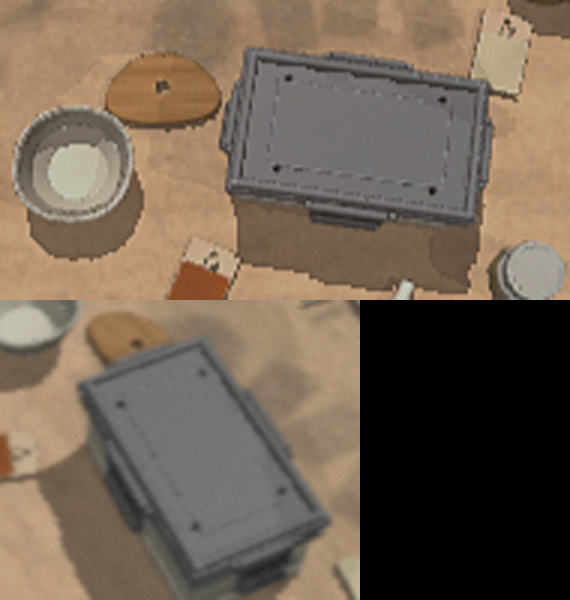

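All four clips lie flat: far (365,60), near (345,218), left (228,118) and right (487,145). The far-left lid corner is at full-frame (322,156), unchanged, and the bystanders are where they were.

```bash
python3 -c "
from plant import ticket
print(ticket.close_job())"
```

```text
the job is handed in; nothing more can be done
None
```

I pressed all four clips home in the order near, far, left, right with at most about 7 N each; in the final images the box and the things around it had not moved, and I handed the job in at about 30 s.

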